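# Gather the stray fittings and tip the tray into the parts washer

### The arm

A 6-joint arm with a two-finger parallel gripper is mounted at the origin on the work surface. World frame = base frame: x ahead of the robot, y to its left, z up, the work surface at z = 0. Lengths are in m, angles in rad, forces in N, time in s.
With the tool pointing down it reaches from about 0.35 to 0.85 m from the base axis. Payload 8.1 kg.
Tool frame: the origin (TCP) lies on the centre line of the jaws, within the pads' length; the fingertips stand robot.tips_ahead ahead of it and the grasp point (between the pads) lies 6 mm ahead of it (robot.tips_ahead is the distance from the TCP to the fingertips, in m); z points along the fingers, y is the line along which they close (so a half turn about z gives the same grasp; the last joint's range is limited). The gripper opens to 93 mm and grips with 3 to 60 N. Pads are 15 mm wide; open, the fingers measure 128 mm over their backs; the gripper's body (75 mm by 188 mm) begins 65 mm behind the grasp point.
Start: joints at [-1.249, 0.13, 1.488, -0, 1.523, -0.085], TCP at [0.237, -0.551, 0.244] pointing down, gripper open.
Joint ranges: [-2.96, 2.96], [-0.89, 2.26], [0.02, 2.5], [-1.34, 4.48], [0, 2.73], [-2.66, 2.66]. Speed limits (rad/s): [2.39, 2.39, 2.79, 3.14, 3.14, 3.14].

### API

Orientations are given as a rotation vector (axis times angle).
In Python, from plant import robot gives the robot as it stands.
- The arm moves only by the tool apply_moves, never from a script. Its arguments are lists of equal length, an entry for each row: "delta_pos": the shift along the tool's x, y, z in cm, a list of three; "twist": the turn about the tool's z in rad. A call has 1 to 8 rows; each row shifts and turns the commanded pose from where the row before left it, along the tool's axes as they then stand; what a row does not reach is not made up. A row lasts 1/8 s, in which the tool goes at most 62.5 mm and 10.7 degrees, less where a joint would pass 70% of its speed; a pose out of reach is approached as far as the arm can. A call with a gripper value outside its range is refused whole. "gripper" is the finger opening in cm, from 0 to 9.3, set as the call begins (left out, the last holds). The fingers move at their own pace and stop on an object; "squeeze" is the grip in N (left out, the last holds). Time passes only in rows, so rows that do not move let the fingers close. It gives the time, the measured TCP pose, the force, the opening and the grip force at its end, in the units of the state.
- robot.read_state(): the state, without advancing time (a new reading comes with each control period).
- robot.read_camera(name): name is "scene" or "side" or "wrist"; returns a dict with "frame" (420x560x3 uint8, red, green, blue), "vertical_fov" (degrees; the focal length in pixels is half the picture's height over the tangent of half this angle, whatever the lens; pixels are square), "cx", "cy" (the principal point, pixels), "k1" (the pictures are not rectified: a ray, as slopes to the right and down, at radius r is drawn at 1 + k1 r^2 times it, then the intrinsics apply), "R" (3x3) and "t" (3): a world point X has camera coordinates R X + t. Camera axes: x right, y down, z forward; pixel columns grow to the right and rows downward; lengths in m; the calibration is good to about 2 mm. A picture is of the moment at which its call begins. There is no depth.
- robot.close_job(): hands the job in; it is judged then, once.
The state is a dict: "t": time; "q": joint angles; "dq": joint speeds; "joint_torque": joint torques, N m; "tool_pos": TCP position; "orientation": TCP orientation; "force": force on the tool from outside, world axes, zero at the start; "wrist_torque": the same for the moment, N m; "opening": finger opening in m; "gripper_force": force on a finger pad.
Only numpy, scipy, OpenCV 4.12 (cv2) and the standard library are available. Lean on these libraries where they do the work, as an engineer would, in place of code of your own. Each camera call takes 0.05 s, during which the arm holds its last target. There are 200 camera calls.

### The job

Two dark steel tube fittings, a tee and a straight union, have been left on the bench: put both into the handled steel tray with the three fittings that are already in it. Then lift the tray by its handle, carry it with all five aboard to the parts washer and tip them all into the washer's feed hopper. Finally stand the empty tray upright back on its grey mat, setting it down without dropping it, and leave the other things on the bench where they are.

Things in the scene. Friction and masses are not known exactly. Their poses are not given: they have to be found in the camera images.
- tray: Scoop-shaped steel tray, 0.35 kg (0.8 loaded). Origin on its underside, z up; the -x end is the pouring end. Floor 4 mm thick, flat from x = -85 to +105 mm. Side walls (inner faces y = +-86) and back wall (x = 105) stand 50 mm high. Fittings slide on the polished floor at about 15 to 25 degrees: pouring end down by 60 to 70 degrees empties it.
- tray_handle (a point): Middle of the tray's fixed bridge handle, at tray x = 50, y = 0, z = 117 mm, with the tray's axes. A straight level blade along y: 14 mm thick in x (grip it so, from above), 24 mm high, 188 mm long, on a thin post at each end. It does not swing.
- tray_front (a point): Middle of the floor's top in front of the handle, at tray x = -40, y = 0, z = 4 mm, with the tray's axes. The floor here is empty at the start: about 95 mm in x by 172 mm in y, room for the two stray fittings side by side, lying along y.
- tray_lip (a point): Middle of the top edge of the pouring lip, at tray x = -128, y = 0, z = 23 mm, with the tray's axes. The lip is a flat sheet rising outwards from the floor at 25 degrees, 180 mm wide; no upright wall at this end.
- mat: Flat grey bench mat, fixed, 300 mm in its x, 260 mm in its y, 4 mm thick; the tray starts on it and must return to it. Origin: centre of its underside, on the bench.
- hopper: White bench-top parts washer, fixed. Its square feed hopper opens upwards: housing 290 x 290 mm centred on the origin (which is on the bench), rim 140 mm high; the mouth inside the rim is about 278 mm square, its four steel walls slope inwards to a closed bottom about 165 mm square at z = 30 mm. A control box adjoins on its +x side (x = 150 to 220 mm, 150 mm high with its knob).
- tee: Dark steel tee fitting lying on the bench, branch pointing up: a 34 mm cube block (grip it here) with two round stubs, 28 mm thick at most, along its x (80 mm from end to end) and one up along its z (60 mm high over all). Origin: under the middle of the block, on the bench; the block's y faces (34 mm apart, z = 0 to 34 mm) are free for the fingers. About 0.1 kg.
- union: Dark steel straight union lying on the bench: a block 40 mm in x, 34 mm in y and z (grip it here, across its y) with two round stubs along its x, 80 mm from end to end. Origin: under the middle of the block, on the bench. About 0.09 kg.
- union_in: Second straight union, the same shape and size as the first, in the tray at the start. Origin: middle of the block's underside.
- elbow_in: Dark steel elbow fitting in the tray at the start: a 34 mm cube block with round stubs along +x and +y, each ending 44 mm from the block's middle. Origin: middle of the block's underside.
- flange_in: Dark steel necked flange in the tray at the start: a disc 52 mm across and 12 mm thick, with a round neck on it, 60 mm high over all. Origin: centre of the disc's underside.
- bottle: Bystander: white bottle with a red cap, 56 mm across, 130 mm high, upright. Origin: centre of its base. Leave it alone.
- wrench: Bystander: steel wrench lying flat, 180 mm long along its x. Origin: centre of its underside. Leave it alone.
- gauge: Bystander: round pressure gauge lying on its back, 66 mm across, 28 mm high, with a brass stem along its x. Origin: centre of its underside. Leave it alone.
- jar: Bystander: small clear jar with a blue lid, 44 mm across, 55 mm high, in line with the two stray fittings. Origin: centre of its base. Leave it alone.
- collar: Bystander: flat aluminium ring, 64 mm across, 22 mm high. Origin: centre of its underside. Leave it alone.

How it is judged:
On the way, in this order (a step that is already met when the one before it is completed fails the run):
1. the tee and the union lie with the other three fittings in the tray, which stands on its mat (x of tee in the frame of tray between -0.135 and 0.11 m and y of tee in the frame of tray between -0.095 and 0.095 m and z of tee in the frame of tray between -0.005 and 0.1 m and x of union in the frame of tray between -0.135 and 0.11 m and y of union in the frame of tray between -0.095 and 0.095 m and z of union in the frame of tray between -0.005 and 0.1 m and x of union_in in the frame of tray between -0.135 and 0.11 m and y of union_in in the frame of tray between -0.095 and 0.095 m and z of union_in in the frame of tray between -0.005 and 0.1 m and x of elbow_in in the frame of tray between -0.135 and 0.11 m and y of elbow_in in the frame of tray between -0.095 and 0.095 m and z of elbow_in in the frame of tray between -0.005 and 0.1 m and x of flange_in in the frame of tray between -0.135 and 0.11 m and y of flange_in in the frame of tray between -0.095 and 0.095 m and z of flange_in in the frame of tray between -0.005 and 0.1 m and x of tray in the frame of mat between -0.07 and 0.07 m and y of tray in the frame of mat between -0.07 and 0.07 m and z of tray in the frame of mat below 0.012 m and angle between tray's own z axis and vertical below 0.1 rad and linear speed of each of tee, union below 0.05 m/s and contact force between the fingers and tee below 0.2 N and contact force between the fingers and union below 0.2 N), for 0.2 s.
2. the lifted tray is over the washer with all five fittings aboard (x of tee in the frame of tray between -0.135 and 0.11 m and y of tee in the frame of tray between -0.095 and 0.095 m and z of tee in the frame of tray between -0.005 and 0.1 m and x of union in the frame of tray between -0.135 and 0.11 m and y of union in the frame of tray between -0.095 and 0.095 m and z of union in the frame of tray between -0.005 and 0.1 m and x of union_in in the frame of tray between -0.135 and 0.11 m and y of union_in in the frame of tray between -0.095 and 0.095 m and z of union_in in the frame of tray between -0.005 and 0.1 m and x of elbow_in in the frame of tray between -0.135 and 0.11 m and y of elbow_in in the frame of tray between -0.095 and 0.095 m and z of elbow_in in the frame of tray between -0.005 and 0.1 m and x of flange_in in the frame of tray between -0.135 and 0.11 m and y of flange_in in the frame of tray between -0.095 and 0.095 m and z of flange_in in the frame of tray between -0.005 and 0.1 m and height (world z) of tray above 0.1 m and horizontal distance between tray and hopper below 0.25 m).
3. all five fittings are in the hopper (x of tee in the frame of hopper between -0.135 and 0.135 m and y of tee in the frame of hopper between -0.135 and 0.135 m and z of tee in the frame of hopper between 0.02 and 0.135 m and x of union in the frame of hopper between -0.135 and 0.135 m and y of union in the frame of hopper between -0.135 and 0.135 m and z of union in the frame of hopper between 0.02 and 0.135 m and x of union_in in the frame of hopper between -0.135 and 0.135 m and y of union_in in the frame of hopper between -0.135 and 0.135 m and z of union_in in the frame of hopper between 0.02 and 0.135 m and x of elbow_in in the frame of hopper between -0.135 and 0.135 m and y of elbow_in in the frame of hopper between -0.135 and 0.135 m and z of elbow_in in the frame of hopper between 0.02 and 0.135 m and x of flange_in in the frame of hopper between -0.135 and 0.135 m and y of flange_in in the frame of hopper between -0.135 and 0.135 m and z of flange_in in the frame of hopper between 0.02 and 0.135 m), for 0.2 s.
At the end, for the whole second after the job is handed in: All five fittings are inside the washer's hopper, below its rim and at rest; the tray stands upright (within 0.1 rad) and at rest on its mat, its origin within 70 mm of the mat's centre along each of the mat's sides (all of step 3 and x of tray in the frame of mat between -0.07 and 0.07 m and y of tray in the frame of mat between -0.07 and 0.07 m and z of tray in the frame of mat below 0.012 m and angle between tray's own z axis and vertical below 0.1 rad and linear speed of each of tee, union, union_in, elbow_in, flange_in, tray below 0.03 m/s); the robot touches nothing.
It fails at once if a bystander (bottle, wrench, gauge, jar or collar) is pushed more than 30 mm or knocked over (distance of any of bottle, wrench, gauge, jar, collar from where it was at the start of the episode above 0.03 m or angle between any of bottle, wrench, gauge, jar, collar's own z axis and vertical above 0.5 rad).
It fails at once if the tray is dropped: it moves faster than 0.8 m/s while the fingers do not hold it (linear speed of tray above 0.8 m/s and contact force between the fingers and tray below 0.2 N).
It also fails if it takes over 72 s, if anything falls off the work surface, if the arm or the gripper's body presses on something with over 40 N, if the wrist force passes 120 N, or if a joint passes its speed limit or range.

## Working session

There is one attempt and no reset: what is moved stays moved. The work goes in short steps, Python scripts to look and compute and a tool call to move; the robot and the scene stay as the last step left them, time stands still between calls to the robot, and variables do not carry over. Pictures are saved under pics/ and viewed, at most 10 in all, crops included, and the job is handed in when it is done.

Besides the shell and the picture viewer there is one more tool, called after "Call:" as name(argument=value, ...) on one line, values as JSON. apply_moves: Moves the arm, as the interface text tells. Its arguments: {"type":"object","properties":{"delta_pos":{"type":"array"},"twist":{"type":"array"},"gripper":{"type":"number"},"squeeze":{"type":"number"}},"required":["delta_pos","twist"]}

```bash
ls; mkdir -p pics; cat > h.py <<'E'
import numpy as np,cv2
from plant import robot
from scipy.spatial.transform import Rotation as Ro
def cam(n):
    c=robot.read_camera(n); return c
def save(c,p): cv2.imwrite('pics/'+p,np.ascontiguousarray(c['frame'][:,:,::-1]))
def K(c):
    f=210/np.tan(np.radians(c['vertical_fov'])/2); return np.array([[f,0,c['cx']],[0,f,c['cy']],[0,0,1.]])
def ray(c,uv):
    d=(np.array(uv,float)-[c['cx'],c['cy']])/K(c)[0,0]; s=d.copy()
    for _ in range(20): s=d/(1+c['k1']*(s@s))
    R=np.array(c['R']);t=np.array(c['t']); return -R.T@t, R.T@np.append(s,1)
def plane(c,uv,z):
    o,d=ray(c,uv); return o+d*(z-o[2])/d[2]
def tri(c1,u1,c2,u2):
    A=[];b=[]
    M=np.zeros((3,3));v=np.zeros(3);
    for c,u in((c1,u1),(c2,u2)):
        o,d=ray(c,u);d/=np.linalg.norm(d);P=np.eye(3)-np.outer(d,d);M+=P;v+=P@o
    return np.linalg.solve(M,v)
def proj(c,X):
    x=np.array(c['R'])@np.array(X,float)+np.array(c['t']); s=x[:2]/x[2]; s=s*(1+c['k1']*(s@s)); return s*K(c)[0,0]+[c['cx'],c['cy']]
E
python3 - <<'E'
from h import *
import pickle
s=robot.read_state();print(s,robot.tips_ahead)
C={n:cam(n) for n in('scene','side','wrist')}
for n,c in C.items():
    save(c,n+'0.png'); print(n,c['vertical_fov'],c['cx'],c['cy'],c['k1'],ray(c,(280,210)))
pickle.dump(C,open('c0.pkl','wb'))
E
```

```text
pics
{'t': 0.0, 'q': array([-1.24941616e+00,  1.31141658e-01,  1.48929060e+00,  1.61194234e-05,
        1.52302786e+00, -8.54087937e-02]), 'dq': array([-1.89577453e-03,  8.89910194e-04, -6.36554251e-04,  9.51586079e-05,
       -1.62930993e-03,  5.34380450e-04]), 'joint_torque': array([ 2.24510381e-04, -5.59831023e+01, -4.91763604e+01,  7.67849805e-02,
        3.51759593e-02, -1.73142753e-04]), 'tool_pos': array([ 0.23724734, -0.55051501,  0.24259286]), 'orientation': array([-3.07501572e+00, -6.34209815e-01,  3.19993860e-04]), 'force': array([ 0.07087331, -0.20771752,  0.66659044]), 'wrist_torque': array([-0.01878426,  0.00255382, -0.02891993]), 'gripper_force': 0.0, 'opening': 0.0929234866439605} 0.025
scene 52.07817714937585 285.48070392122224 212.4109278576051 -0.12121357995253519 (array([ 1.00695502, -0.56163204,  1.01299957]), array([-0.38891579,  0.48894703, -0.78094134]))
side 55.99109272403225 278.93631977301817 211.88156050147748 -0.10285202344599205 (array([ 0.2437678 , -1.00253202,  0.89955473]), array([ 0.25689379,  0.75905464, -0.59822368]))
wrist 64.31107120541645 284.5741976250784 214.90736051165277 -0.01450100297138746 (array([ 0.3108099 , -0.51838548,  0.38435847]), array([-0.26039524, -0.09655588, -0.96087179]))
```

View pics/scene0.png

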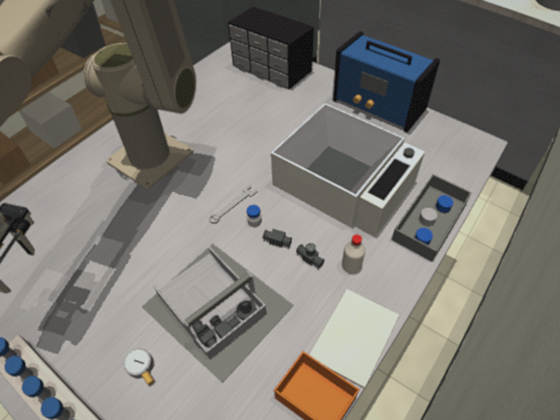

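View pics/side0.png

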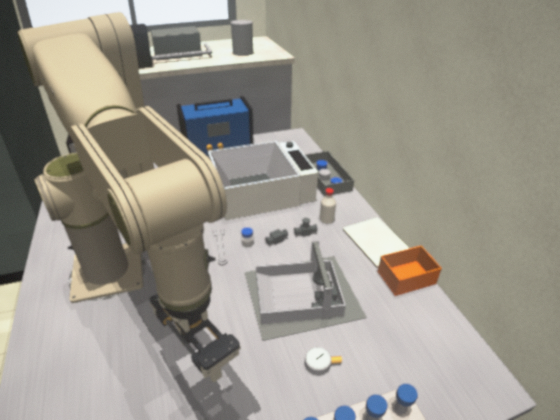

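View pics/wrist0.png

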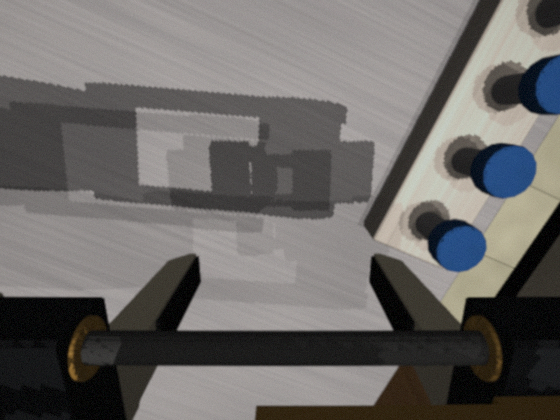

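```bash
python3 - <<'E'
from h import *
import pickle
C=pickle.load(open('c0.pkl','rb'))
f=C['scene']['frame'][190:390,130:370,::-1]
cv2.imwrite('pics/crop1.png',cv2.resize(f,(720,600),interpolation=cv2.INTER_CUBIC))
f=C['side']['frame'][130:330,180:420,::-1]
cv2.imwrite('pics/crop2.png',cv2.resize(f,(720,600),interpolation=cv2.INTER_CUBIC))
E
```

```text
(no output)
```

View pics/crop1.png

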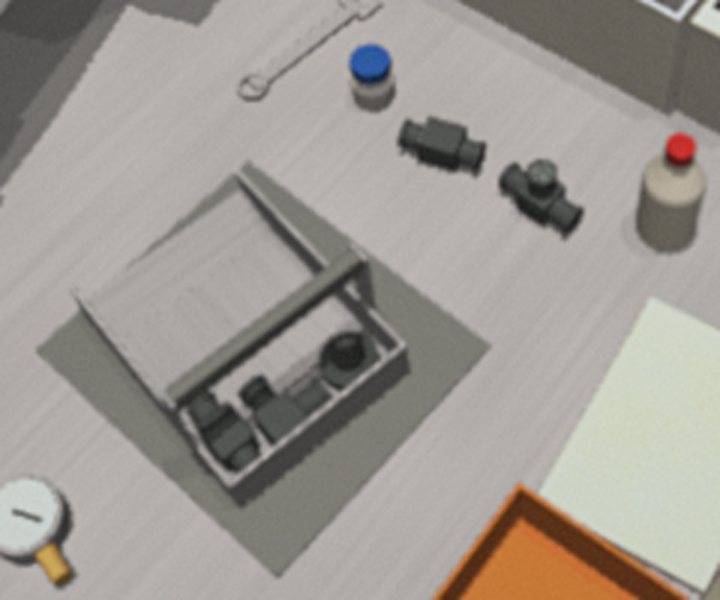

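View pics/crop2.png

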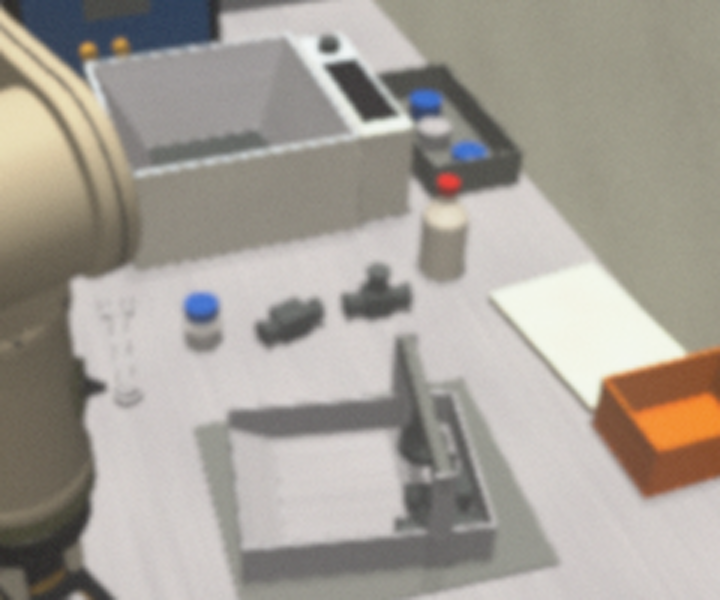

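```bash
python3 - <<'E'
from h import *
import pickle
np.set_printoptions(precision=4,suppress=True)
C=pickle.load(open('c0.pkl','rb'));S=C['scene'];D=C['side']
a=lambda x,y:(130+(x+.5)/3-.5,190+(y+.5)/3-.5)
b=lambda x,y:(180+(x+.5)/3-.5,130+(y+.5)/3-.5)
print('mat',[plane(S,a(*p),.004)[:2] for p in((38,350),(490,347),(278,577))])
print('mat side',[plane(D,b(*p),.004)[:2] for p in((196,428),(462,380),(556,562))])
print('tray back corners',[plane(S,a(*p),.054)[:2] for p in((233,483),(407,347))])
print('lip',[plane(S,a(*p),.027)[:2] for p in((77,292),(245,170))])
print('handle', [plane(S,a(*p),.133)[:2] for p in((172,390),(360,256))])
print('handle side', [plane(D,b(*p),.133)[:2] for p in((405,338),(443,472))])
print('jar',plane(S,a(372,56),.055),'bottle cap',plane(S,a(681,143),.13),plane(D,b(448,180),.13))
print('hopper rim scene',[plane(S,p,.14)[:2] for p in((327,105),(272,153),(356,215),(406,141))])
print('hopper rim side',[plane(D,b(*p),.14)[:2] for p in((86,62),(290,38),(358,132))])
print('gauge',plane(S,a(25,515),.028),'wrench',plane(S,a(252,88),.005),plane(S,a(370,8),.005))
for n,c in(('scene',S),('side',D)):
    g=c['frame'].max(2); m=((g<95)).astype(np.uint8)
    y0,y1,x0,x1=(222,275,258,330) if n=='scene' else (215,250,262,322)
    mm=np.zeros_like(m);mm[y0:y1,x0:x1]=m[y0:y1,x0:x1]
    k,l,st,ce=cv2.connectedComponentsWithStats(mm)
    for i in range(1,k):
        if st[i,4]>60:
            ys,xs=np.where(l==i); P=np.array([plane(c,(x,y),.017)[:2] for x,y in zip(xs,ys)])
            r=cv2.minAreaRect((P*1000).astype(np.float32)); w,V=np.linalg.eigh(np.cov(P.T))
            print(n,st[i],ce[i],P.mean(0),r,np.degrees(np.arctan2(V[1,1],V[0,1])))
E
```

```text
mat [array([ 0.4045, -0.3972]), array([ 0.719 , -0.1616]), array([ 0.7014, -0.4185])]
mat side [array([ 0.4205, -0.1423]), array([ 0.7156, -0.1624]), array([ 0.6966, -0.4172])]
tray back corners [array([ 0.6412, -0.3915]), array([ 0.6785, -0.2211])]
lip [array([ 0.4046, -0.3415]), array([ 0.4382, -0.1585])]
handle [array([ 0.587 , -0.3798]), array([ 0.6277, -0.209 ])]
handle side [array([ 0.6195, -0.2115]), array([ 0.5841, -0.3835])]
jar [ 0.4648 -0.0009  0.055 ] bottle cap [0.7758 0.0329 0.13  ] [0.7754 0.0339 0.13  ]
hopper rim scene [array([0.4347, 0.4246]), array([0.4259, 0.1419]), array([0.7413, 0.0858]), array([0.7212, 0.4186])]
hopper rim side [array([0.4218, 0.434 ]), array([0.7051, 0.4149]), array([0.7068, 0.1512])]
gauge [ 0.5169 -0.5071  0.028 ] wrench [ 0.365  -0.0729  0.005 ] [0.3945 0.0769 0.005 ]
scene [263 230  29  18 334] [276.9731 238.3832] [ 0.5652 -0.0251] ((564.4446411132812, -23.85626983642578), (82.25662994384766, 47.99014663696289), 16.428142547607422) -168.72452339199802
scene [297 245  27  24 335] [309.7642 256.2   ] [ 0.6737 -0.0202] ((672.4871215820312, -17.715805053710938), (47.24448013305664, 84.86443328857422), 87.29280090332031) 173.07982820588245
side [295 223  21  12 121] [305.3719 229.6777] [ 0.671  -0.0194] ((671.4240112304688, -22.614830017089844), (73.87346649169922, 52.22095489501953), 37.71998977661133) -142.9034973489017
side [267 234  19  10  88] [276.3977 239.0114] [ 0.559  -0.0354] ((560.3270263671875, -35.47494125366211), (73.25163269042969, 29.193580627441406), 6.731469631195068) -165.4007111689363
```

The three fittings sit behind the handle in the tray, and the pouring end faces the robot. In crop1 the union is at (443,145) and the tee at (541,192). Before touching anything, I'll test in free air what the arm does at its reach limit, since twist alone can't tilt the tool.

Call:
apply_moves(delta_pos=[[0,6,0],[0,6,0],[0,6,0],[0,6,0],[0,6,0],[0,6,0]], twist=[0,0,0,0,0,0])

```text
t: 0.9
tool_pos: [0.3497, -0.8139, 0.2439]
orientation: [3.058, 0.631, 0.006]
force: [0.3, -0.6, 0.5]
opening: 0.0927
gripper_force: 0.0
```

Call:
apply_moves(delta_pos=[[0,6,0],[0,6,0],[0,6,0],[0,6,0]], twist=[0,0,0,0])

```text
t: 1.4
tool_pos: [0.3785, -0.8804, 0.214]
orientation: [2.898, 0.598, 0.056]
force: [-0.0, 0.3, -0.7]
opening: 0.0928
gripper_force: 0.0
```

```bash
python3 - <<'E'
from h import *
s=robot.read_state();print(s['t'],s['q'],s['tool_pos'],Ro.from_rotvec(s['orientation']).as_matrix().T.round(3))
E
```

```text
1.4 [-1.22215775  1.22429205  0.02405681  0.01086427  1.70717621 -0.05563684] [ 0.37853172 -0.8804122   0.21403794] [[ 0.918  0.396  0.   ]
 [ 0.389 -0.903  0.185]
 [ 0.073 -0.17  -0.983]]
```

Call:
apply_moves(delta_pos=[[0,-6,0],[0,-6,0],[0,-6,-4],[0,-6,-4],[0,0,0]], twist=[0,0,0,0,0])

```text
t: 2.02
tool_pos: [0.3183, -0.7424, 0.2584]
orientation: [2.899, 0.598, 0.056]
force: [-0.9, -0.0, 1.1]
opening: 0.0927
gripper_force: 0.0
```

```bash
python3 - <<'E'
from h import *
s=robot.read_state();print(s['t'],s['q'],s['tool_pos'],Ro.from_rotvec(s['orientation']).as_matrix().T.round(3))
E
```

```text
2.025 [-1.23490815  0.52622668  0.9920396   0.01328416  1.43898463 -0.07162939] [ 0.31833989 -0.74242486  0.25835105] [[ 0.918  0.396  0.   ]
 [ 0.389 -0.903  0.184]
 [ 0.073 -0.169 -0.983]]
```

```bash
cat > kin.py <<'E'
import numpy as np
from scipy.optimize import least_squares
data=[([-1.24941616e+00,  1.31141658e-01,  1.48929060e+00,0,1.52302786e+00],[ 0.23724734, -0.55051501,  0.24259286]),
([-1.22215775,1.22429205,0.02405681,0.01086427,1.70717621],[0.37853172,-0.8804122,0.21403794]),
([-1.23490815,0.52622668,0.9920396,0.01328416,1.43898463],[0.31833989,-0.74242486,0.25835105])]
def rz(q,P):
    h,L1,L2,D,a=P;s=q[1]+q[2];u=s+q[4]
    return np.array([a+L1*np.sin(q[1])+L2*np.sin(s)+D*np.sin(u),h+L1*np.cos(q[1])+L2*np.cos(s)+D*np.cos(u)])
def meas(q,p): return np.array([p[0]*np.cos(q[0])+p[1]*np.sin(q[0]),p[2],-p[0]*np.sin(q[0])+p[1]*np.cos(q[0])])
def fit(data,a0=False):
    f=lambda P:np.concatenate([rz(q,P if a0 else [*P,0])-meas(q,p)[:2] for q,p in data])
    return least_squares(f,[.3,.45,.45,.2]+([0] if a0 else []))
if __name__=='__main__':
    for a in(0,1):
        r=fit(data,a);print(r.x,r.fun)
    print([meas(q,p)[2] for q,p in data])
E
python3 kin.py
```

```text
[0.30920978 0.37465622 0.55052572 0.4084367 ] [ 0.0008076   0.00230543 -0.00665797 -0.00452179  0.00694873  0.00221636]
[ 0.14917477  0.41740985  0.65274601  0.28923037 -0.10860701] [ 1.08328088e-04 -1.20865317e-03 -1.52922421e-04 -4.95931707e-04
  4.45934170e-05  1.70458679e-03]
[np.float64(0.051205681980620005), np.float64(0.05499356002310757), np.float64(0.05584134162835841)]
```

Call:
apply_moves(delta_pos=[[0,-6,-1],[0,-6,-1],[0,-6,-1],[0,-6,-1],[0,-6,-1],[0,-6,-1],[0,-6,-1],[0,-6,-1]], twist=[0,0,0,0,0,0,0,0])

```text
t: 3.02
tool_pos: [0.1304, -0.3073, 0.2478]
orientation: [2.908, 0.601, 0.053]
force: [-9.0, 16.6, 20.8]
opening: 0.0929
gripper_force: 0.0
```

```bash
cat > st.py <<'E'
from h import *
s=robot.read_state();M=Ro.from_rotvec(s['orientation']).as_matrix().T
np.set_printoptions(precision=4,suppress=True)
print(s['t'],s['q'],s['tool_pos'],s['opening'],s['gripper_force'],s['force'],'\n',M,np.degrees(np.arccos(-M[2,2])))
E
python3 st.py
```

```text
3.025 [-1.36   -0.8936  2.2718  0.0342  1.591  -0.1931] [ 0.1304 -0.3073  0.2478] 0.09289875335212859 0.0 [-9.0062 16.6278 20.7725] 
 [[ 0.9181  0.3963  0.    ]
 [ 0.3902 -0.904   0.1748]
 [ 0.0693 -0.1605 -0.9846]] 10.069804158309811
```

Call:
apply_moves(delta_pos=[[0,-6,-1],[0,-6,-1],[0,-6,-1],[0,-6,-1]], twist=[0,0,0,0])

```text
t: 3.52
tool_pos: [0.1024, -0.249, 0.282]
orientation: [3.076, 0.635, 0.004]
force: [0.4, 0.3, -0.5]
opening: 0.0931
gripper_force: 0.0
```

```bash
python3 st.py
```

```text
3.525 [-1.3754 -0.8891  2.198   0.0027  1.8319 -0.2109] [ 0.1024 -0.249   0.282 ] 0.09309646945368309 0.0 [ 0.377   0.3306 -0.5305] 
 [[ 0.9183  0.3959  0.0024]
 [ 0.3958 -0.9183  0.0013]
 [ 0.0027 -0.0003 -1.    ]] 0.15486599960477995
```

```bash
cat >> kin.py <<'E'
    data+=[([-1.36,-0.8936,2.2718,0.0342,1.591],[0.1304,-0.3073,0.2478]),([-1.3754,-0.8891,2.198,0.0027,1.8319],[0.1024,-0.249,0.282])]
    print('five')
    for a in(0,1):
        r=fit(data,a);print(r.x,r.fun)
    print([meas(q,p)[2] for q,p in data])
E
python3 kin.py|tail -5
```

```text
[0.29978261 0.36610199 0.55839671 0.39347895] [ 0.00757823 -0.00103531 -0.01000556  0.00033972  0.00777055  0.00050988
  0.00247194  0.000621   -0.00875557 -0.00043529]
[0.301332   0.36548775 0.5474428  0.39291153 0.01097147] [ 0.00753003  0.00101601 -0.01010616 -0.00123303  0.0073907   0.00151079
  0.00307341  0.00024785 -0.00788797 -0.00154162]
[np.float64(0.051205681980620005), np.float64(0.05499356002310757), np.float64(0.05584134162835841), np.float64(0.06321450212913207), np.float64(0.05210673120960879)]
```

Pushing against a reach limit tilts the tool, and the tilt holds afterwards. The inner limit undoes it. I'll use that to tip the tray. Now to the union and tee.

Call:
apply_moves(delta_pos=[[6,-0.3,0],[6,-0.3,0],[6,-0.3,0],[6,-0.3,0],[6,-0.4,1],[6,-0.4,1],[6,-0.4,1],[6,-0.4,0]], twist=[0,0,0,0,0,0,0.09,0.09], gripper=6)

```text
t: 4.53
tool_pos: [0.5309, -0.0405, 0.251]
orientation: [3.12, 0.353, 0.003]
force: [0.2, -0.8, 1.5]
opening: 0.0599
gripper_force: 0.0
```

Call:
apply_moves(delta_pos=[[0,0,0],[0,0,0]], twist=[0,0])

```text
t: 4.78
tool_pos: [0.5288, -0.0421, 0.2515]
orientation: [3.119, 0.358, 0.003]
force: [-0.5, -0.2, 0.0]
opening: 0.0598
gripper_force: 0.0
```

```bash
python3 st.py; python3 - <<'E'
from h import *
import pickle
C={n:cam(n) for n in('scene','side','wrist')}
pickle.dump(C,open('c1.pkl','wb'))
save(C['wrist'],'wrist1.png')
E
```

```text
4.775 [-0.1753 -0.0635  1.6721 -0.0011  1.5307  1.1672] [ 0.5288 -0.0421  0.2515] 0.059768135945964806 0.0 [-0.5366 -0.2369  0.0311] 
 [[ 0.974   0.2263  0.0016]
 [ 0.2263 -0.974   0.0019]
 [ 0.0019 -0.0015 -1.    ]] 0.14007264540636094
```

View pics/wrist1.png

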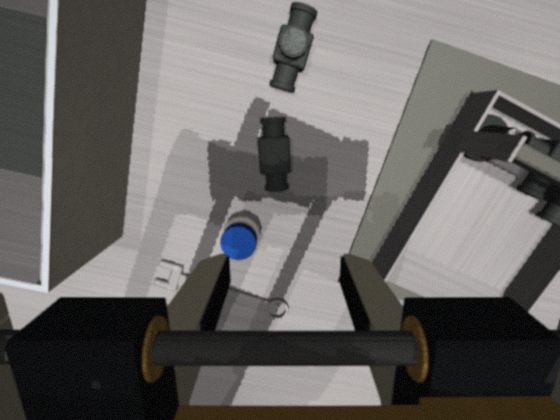

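Wrist view: union axis from (273,122) to (276,188), tee axis from (302,8) to (284,86), jar at (238,240).

```bash
python3 - <<'E'
from h import *
import pickle
np.set_printoptions(precision=4,suppress=True)
c=pickle.load(open('c1.pkl','rb'))['wrist']
g=cv2.GaussianBlur(c['frame'],(3,3),0).max(2)
for nm,(x0,y0,x1,y1),zs in(('union',(250,110,300,195),(.017,)),('tee',(262,0,325,97),(.017,))):
    for th in(60,75):
        m=np.zeros_like(g);m[y0:y1,x0:x1]=(g[y0:y1,x0:x1]<th)
        k,l,st,ce=cv2.connectedComponentsWithStats(m);i=1+st[1:,4].argmax()
        ys,xs=np.where(l==i);P=np.array([plane(c,(x,y),.017)[:2] for x,y in zip(xs,ys)])
        r=cv2.minAreaRect((P*1000).astype(np.float32));w,V=np.linalg.eigh(np.cov(P.T));v=V[:,1]*np.sign(V[0,1])
        print(nm,th,st[i],P.mean(0),r,np.degrees(np.arctan2(v[1],v[0])))
for e in((273,118),(276,191)): print('union end',plane(c,e,.014))
for e in((303,5),(283,89)): print('tee end',plane(c,e,.017))
print('tee branch top',plane(c,(293,41),.06),'jar',plane(c,(238,241),.055))
E
```

```text
union 60 [ 258  117   34   76 2042] [ 0.5609 -0.024 ] ((560.3931884765625, -24.388538360595703), (83.32706451416016, 36.5210075378418), 14.518186569213867) 15.781153778271033
union 75 [ 257  117   38   78 2296] [ 0.5595 -0.0248] ((559.2579956054688, -25.0758056640625), (86.78265380859375, 40.06466293334961), 15.057268142700195) 17.183689976010115
tee 60 [271  50  34  42 422] [ 0.652  -0.0177] ((650.3749389648438, -18.01397705078125), (39.572269439697266, 30.31600570678711), 4.355282783508301) -4.902353401616277
tee 75 [270  36  42  56 878] [ 0.654  -0.0178] ((659.7015380859375, -17.372482299804688), (32.97840881347656, 57.44109344482422), 86.24185943603516) -13.018933398283895
union end [ 0.5998 -0.0138  0.014 ]
union end [ 0.5207 -0.0347  0.014 ]
tee end [ 0.7128 -0.0198  0.017 ]
tee end [ 0.6312 -0.0179  0.017 ]
tee branch top [ 0.6704 -0.0183  0.06  ] jar [ 0.4665 -0.0052  0.055 ]
```

Call:
apply_moves(delta_pos=[[3.5,-1.0,3],[0,0,6],[0,0,6],[0,0,4.7],[0,0,2.4],[0,0,0]], twist=[-0.03,0,0,0,0,0])

```text
t: 5.68
tool_pos: [0.5589, -0.0251, 0.0299]
orientation: [3.115, 0.401, 0.0]
force: [0.5, 0.3, 0.2]
opening: 0.0601
gripper_force: 0.0
```

Call:
apply_moves(delta_pos=[[0,0,0],[0,0,0],[0,0,0]], twist=[0,0,0], gripper=2.5, squeeze=35)

```text
t: 6.05
tool_pos: [0.5619, -0.0248, 0.0324]
orientation: [3.113, 0.402, 0.008]
force: [-0.6, 1.4, -0.0]
opening: 0.0344
gripper_force: 0.3
```

```bash
python3 st.py
```

```text
6.05 [-0.1346  0.2305  1.7826 -0.001   1.1226  1.1796] [ 0.5619 -0.0248  0.0324] 0.03435321952340418 0.2552255429327488 [-0.5578  1.4314 -0.0303] 
 [[ 0.9671  0.2542  0.005 ]
 [ 0.2541 -0.9672  0.0031]
 [ 0.0057 -0.0017 -1.    ]] 0.33876683862985346
```

Call:
apply_moves(delta_pos=[[0,0,0],[0,0,-4],[0,0,-4],[0,0,-4],[0.25,5.5,0],[0.25,5.5,0],[0.25,5.5,0],[0.25,5.5,0]], twist=[0,0.16,0.16,0.16,0,0,0,0])

```text
t: 7.05
tool_pos: [0.5211, -0.2427, 0.1513]
orientation: [3.121, -0.349, 0.006]
force: [1.0, 0.1, -0.8]
opening: 0.0337
gripper_force: 34.9
```

Call:
apply_moves(delta_pos=[[0,0,0],[0,0,0]], twist=[0,0])

```text
t: 7.3
tool_pos: [0.5215, -0.2408, 0.1509]
orientation: [3.122, -0.351, 0.005]
force: [-0.0, -0.0, -1.1]
opening: 0.0339
gripper_force: 34.9
```

```bash
python3 st.py; python3 - <<'E'
from h import *
import pickle
C={n:cam(n) for n in('scene','wrist')}
pickle.dump(C,open('c2.pkl','wb'))
a=C['wrist']['frame'];b=C['scene']['frame'][190:400,110:390]
b=cv2.resize(b,(400,300));a=cv2.resize(a,(400,300))
cv2.imwrite('pics/m2.png',np.hstack([a,b])[:,:,::-1])
E
```

```text
7.3 [-0.5224  0.121   1.6703  0.0008  1.3474  1.2719] [ 0.5215 -0.2408  0.1509] 0.03392195037267665 34.923352003097534 [-0.0129 -0.0292 -1.1333] 
 [[ 0.9751 -0.2219  0.003 ]
 [-0.2219 -0.9751  0.0001]
 [ 0.0029 -0.0007 -1.    ]] 0.1708110077612846
```

View pics/m2.png

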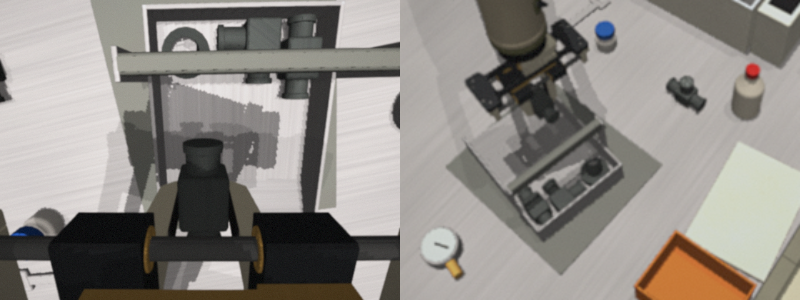

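Wrist view (left half): union held at (203,190); handle runs level across at y≈62, so the yaw matches. Refine the tray pose before lowering.

```bash
python3 - <<'E'
from h import *
import pickle
np.set_printoptions(precision=4,suppress=True)
c=pickle.load(open('c2.pkl','rb'))['wrist']
u=np.array([.975,-.2216]);v=np.array([.2216,.975]);o=np.array([.554,-.2855])
def t(px,z):
    p=plane(c,(px[0]*1.4,px[1]*1.4),z)[:2]-o; return p@u*1000,p@v*1000
print('back corners(107,+-88)',t((143,6),.054),t((343,5),.054))
print('handle end L top edges x=57/43,y=94',t((118,47),.133),t((118,80),.133))
print('handle R',t((395,44),.133),t((395,75),.133))
print('wall base inner L (y=86,z8)',t((168,200),.008),'R',t((303,200),.008), 'back base',t((240,28),.008))
E
```

```text
back corners(107,+-88) (np.float64(102.83517627858765), np.float64(90.038897489661)) (np.float64(104.07930931975626), np.float64(-87.5578423407912))
handle end L top edges x=57/43,y=94 (np.float64(58.96545779317162), np.float64(89.54979213980836)) (np.float64(39.38799516663504), np.float64(91.49868265640744))
handle R (np.float64(61.105007070433636), np.float64(-82.47804468225588)) (np.float64(42.72585412539641), np.float64(-86.58279973594588))
wall base inner L (y=86,z8) (np.float64(-111.73601491599871), np.float64(83.42727034227515)) R (np.float64(-112.11237933797213), np.float64(-95.8199808557883)) back base (np.float64(94.07092989617216), np.float64(-3.0847015000719793))
```

Call:
apply_moves(delta_pos=[[0,0,4.5],[0,0,4],[0,0,1.5],[0,0,0.8],[0,0,0]], twist=[0,0,0,0,0])

```text
t: 8.02
tool_pos: [0.5226, -0.2413, 0.0439]
orientation: [3.121, -0.349, 0.007]
force: [-0.1, -0.1, -0.3]
opening: 0.0337
gripper_force: 34.9
```

Call:
apply_moves(delta_pos=[[0,0,0],[0,0,0],[0,0,-4],[0,0,-5],[0,0,-6]], twist=[0,0,0,0,0], gripper=4.6)

```text
t: 8.65
tool_pos: [0.5209, -0.2409, 0.1943]
orientation: [3.121, -0.35, 0.004]
force: [0.1, -0.8, 0.0]
opening: 0.0459
gripper_force: 0.0
```

Call:
apply_moves(delta_pos=[[0.4,-5.8,-1],[0.5,-5.8,-1],[0.5,-5.8,-1],[0.5,-5.8,-1],[0,0,0],[0,0,0],[0,0,0]], twist=[0,0,0,0,-0.1,-0.1,0], gripper=6)

```text
t: 9.52
tool_pos: [0.5914, -0.0188, 0.2336]
orientation: [3.14, -0.037, 0.006]
force: [0.6, 1.2, -0.1]
opening: 0.06
gripper_force: 0.0
```

```bash
python3 st.py; python3 - <<'E'
from h import *
import pickle
np.set_printoptions(precision=4,suppress=True)
c=cam('wrist');pickle.dump(c,open('c3.pkl','wb'))
g=cv2.GaussianBlur(c['frame'],(3,3),0).max(2)
p0=proj(c,(.671,-.0185,.017)).round().astype(int);print(p0)
x0,y0=np.maximum(p0-75,0);x1,y1=p0+75
sub=c['frame'][y0:y1,x0:x1]
for th in(60,75,90):
    m=np.zeros_like(g);m[y0:y1,x0:x1]=(g[y0:y1,x0:x1]<th)
    k,l,st,ce=cv2.connectedComponentsWithStats(m);i=1+st[1:,4].argmax()
    ys,xs=np.where(l==i);P=np.array([plane(c,(x,y),.017)[:2] for x,y in zip(xs,ys)])
    r=cv2.minAreaRect((P*1000).astype(np.float32));w,V=np.linalg.eigh(np.cov(P.T));v=V[:,1]*np.sign(V[0,1])
    print(th,st[i],P.mean(0),r,np.degrees(np.arctan2(v[1],v[0])))
cv2.imwrite('pics/tee3.png',cv2.resize(sub,(600,600),interpolation=cv2.INTER_CUBIC)[:,:,::-1]);print(x0,y0)
E
```

```text
9.525 [-0.1179  0.1086  1.53   -0.001   1.4987  1.4762] [ 0.5914 -0.0188  0.2336] 0.060025547185203754 0.0 [ 0.6165  1.2013 -0.1109] 
 [[ 0.9997 -0.0233  0.0042]
 [-0.0233 -0.9997  0.0014]
 [ 0.0041 -0.0015 -1.    ]] 0.251191172644903
[282 115]
60 [265 120  34  35 755] [ 0.6472 -0.0165] ((647.4659423828125, -16.166099548339844), (34.4186897277832, 34.14500045776367), 83.2331314086914) 2.023091865306818
75 [264 107  35  49 896] [ 0.6483 -0.0169] ((653.36376953125, -17.727140426635742), (48.1024284362793, 35.782108306884766), 3.1647777557373047) -11.441826922455578
90 [ 263   73   37   84 1817] [ 0.6693 -0.0182] ((670.0639038085938, -17.867433547973633), (37.5195198059082, 82.03617095947266), 87.54531860351562) -4.064198813655865
207 40
```

View pics/tee3.png

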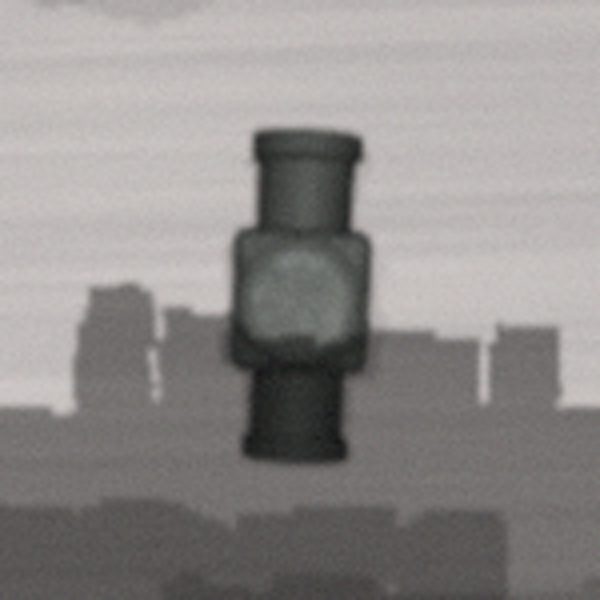

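The tee stands upright, centred at (300,296), with its axis about 2.3° clockwise of the tool x.

Call:
apply_moves(delta_pos=[[4,-0.15,2],[3.9,-0.15,3],[0,0,6],[0,0,5],[0,0,3],[0,0,1.3],[0,0,0]], twist=[0.03,0,0,0,0,0,0])

```text
t: 10.45
tool_pos: [0.6706, -0.0195, 0.03]
orientation: [3.139, -0.085, 0.004]
force: [0.4, 0.2, 0.4]
opening: 0.0604
gripper_force: 0.0
```

Call:
apply_moves(delta_pos=[[0,0,0],[0,0,0],[0,0,0],[0,0,0]], twist=[0,0,0,0], gripper=2.5)

```text
t: 10.95
tool_pos: [0.6716, -0.0193, 0.0315]
orientation: [3.139, -0.083, 0.008]
force: [-0.7, -0.2, 4.9]
opening: 0.0337
gripper_force: 35.0
```

```bash
python3 st.py
```

```text
10.95 [-0.1045  0.4948  1.4489 -0.0011  1.1928  1.5196] [ 0.6716 -0.0193  0.0315] 0.033719263739505956 35.00010073184967 [-0.7063 -0.1691  4.9385] 
 [[ 0.9986 -0.0529  0.005 ]
 [-0.0529 -0.9986  0.0013]
 [ 0.0049 -0.0016 -1.    ]] 0.2970830095753626
```

Call:
apply_moves(delta_pos=[[0,0,-5],[0,0,-6],[0,0,-6],[-2,5.3,0],[-2,5.3,0],[-1.5,5.4,0],[-1.5,5.4,0],[-1.5,5.4,0]], twist=[0,0.085,0.086,0,0,0,0,0])

```text
t: 11.95
tool_pos: [0.5267, -0.2627, 0.2]
orientation: [3.121, -0.351, 0.005]
force: [1.2, -0.9, -0.9]
opening: 0.034
gripper_force: 35.0
```

Call:
apply_moves(delta_pos=[[-1.3,5.4,0],[0,0,5],[0,0,5],[0,0,3],[0,0,0]], twist=[0,0,0,0,0])

```text
t: 12.58
tool_pos: [0.5013, -0.3097, 0.0667]
orientation: [-3.12, 0.351, 0.004]
force: [-0.1, -0.6, -0.3]
opening: 0.0338
gripper_force: 35.0
```

```bash
python3 st.py
```

```text
12.575 [-0.6409  0.2567  1.6809  0.0008  1.2074  1.1537] [ 0.5013 -0.3097  0.0667] 0.03382230200423512 34.99755263328552 [-0.0978 -0.6348 -0.2896] 
 [[ 0.975  -0.2222 -0.0028]
 [-0.2222 -0.975  -0.0021]
 [-0.0023  0.0027 -1.    ]] 0.20232287256743964
```

Call:
apply_moves(delta_pos=[[0,0,1.6],[0,0,0.8],[0,0,0]], twist=[0,0,0])

```text
t: 12.95
tool_pos: [0.5037, -0.3114, 0.046]
orientation: [3.121, -0.351, 0.005]
force: [-0.6, 0.1, -0.4]
opening: 0.0337
gripper_force: 35.0
```

Call:
apply_moves(delta_pos=[[0,0,0],[0,0,0],[0,0,-4],[0,0,-6],[0,0,-6],[0,0,-4],[0,0,0]], twist=[0,0,0,0,0,0,0], gripper=4.6)

```text
t: 13.82
tool_pos: [0.5052, -0.3127, 0.252]
orientation: [3.116, -0.35, 0.018]
force: [0.1, 1.1, 0.2]
opening: 0.0458
gripper_force: 0.0
```

```bash
python3 st.py; python3 - <<'E'
from h import *
import pickle
C={n:cam(n) for n in('scene','wrist')}
pickle.dump(C,open('c4.pkl','wb'))
b=cv2.resize(C['scene']['frame'][200:380,130:310],(300,300))
cv2.imwrite('pics/m4.png',np.hstack([np.vstack([C['wrist']['frame']]),cv2.copyMakeBorder(cv2.resize(b,(240,240)),0,180,0,0,cv2.BORDER_CONSTANT)])[:,:,::-1])
E
```

```text
13.825 [-0.641   0.0989  1.507   0.0008  1.5229  1.1537] [ 0.5052 -0.3127  0.252 ] 0.045774185718506194 0.0 [0.0871 1.0943 0.1582] 
 [[ 0.975  -0.222   0.0121]
 [-0.2221 -0.975   0.0045]
 [ 0.0108 -0.0071 -0.9999]] 0.7393243643352473
```

View pics/m4.png

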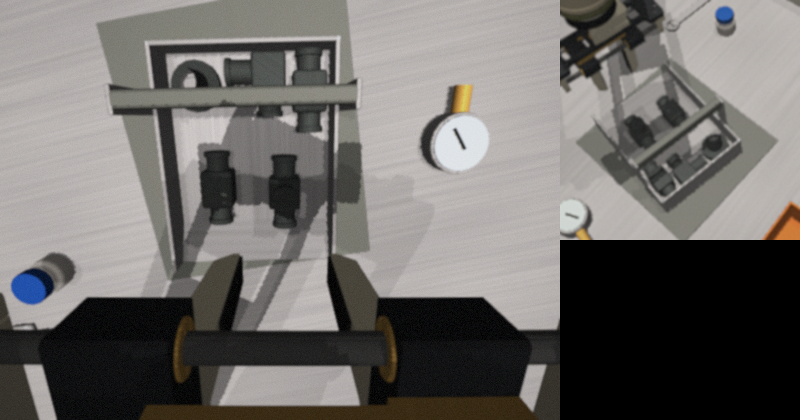

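Both fittings lie in the tray: union at (218,188), tee at (285,190). The handle spans (109,98) to (357,94).

```bash
python3 - <<'E'
from h import *
import pickle
np.set_printoptions(precision=4,suppress=True)
c=pickle.load(open('c4.pkl','rb'))['wrist'];f=c['frame'].astype(int)
for x in(115,150,230,310,350): print(x,f[78:114,x].sum(1)//3)
L=[plane(c,(110,y),.133)[:2] for y in(86,111)];R=[plane(c,(358,y),.133)[:2] for y in(82,107)]
for z in(.133,):
    l=np.mean(L,0);r=np.mean(R,0);d=l-r;print(l,r,(l+r)/2,np.linalg.norm(d),np.degrees(np.arctan2(d[1],d[0]))-90, np.linalg.norm(L[0]-L[1]))
E
```

```text
115 [119 122 121 126 117 116 101  75  46  40  44  59  80  99 112 124 121 125
 123 121 123 127 125 125 124 123 116 107  91  85  64  43  38  42  40  51]
150 [186 184 180 180 184 177 180 177 168 153 118  97  99 109 120 126 127 125
 126 125 127 127 126 123 126 123 115 106  91  76  43  41  39  42  42  42]
230 [ 50  55  43  42  43  35  36  40  60  79 102 110 121 128 131 133 131 131
 134 133 134 129 120 112  94  83  61  53  72 117 149 159 155 153 155 152]
310 [ 86  85  86  85  84  82  79  85 102 115 126 131 138 136 139 132 136 138
 136 135 136 133 125 111  99  73  53  51  56  63  63  58  50  48  57  67]
350 [137 130 125  98  60  60  78 103 122 133 138 133 142 136 139 137 140 138
 137 141 136 131 117 100  76  52  39  36  40  44  48  71 100 119 119 126]
[ 0.6221 -0.2083] [ 0.584  -0.3859] [ 0.603  -0.2971] 0.18164195404081593 -12.118306410385472 0.017556435887511972
```

Call:
apply_moves(delta_pos=[[4.6,-1.9,0],[4.7,-1.8,0],[0,0,0],[0,0,0],[0,0,0],[0,0,0],[0,0,0],[0,0,0]], twist=[0,0,-0.176,-0.176,-0.176,-0.176,-0.176,-0.176])

```text
t: 14.92
tool_pos: [0.6011, -0.2952, 0.2436]
orientation: [-2.869, -1.278, 0.0]
force: [-0.1, 0.7, -0.3]
opening: 0.046
gripper_force: 0.0
```

Call:
apply_moves(delta_pos=[[0,0,2],[0,0,2],[0,0,2],[0,0,0],[0,0,0]], twist=[-0.176,-0.176,-0.176,0,0])

```text
t: 15.55
tool_pos: [0.6019, -0.2957, 0.186]
orientation: [2.445, 1.969, 0.002]
force: [-0.4, 1.0, -0.3]
opening: 0.0462
gripper_force: 0.0
```

```bash
python3 st.py
```

```text
15.55 [-0.5333  0.3474  1.3421  0.0004  1.4497 -0.3186] [ 0.6019 -0.2957  0.186 ] 0.04615126144318822 0.0 [-0.3997  0.961  -0.2606] 
 [[ 0.2131  0.977  -0.0004]
 [ 0.977  -0.2131  0.0024]
 [ 0.0022 -0.0009 -1.    ]] 0.1369883376504766
```

Call:
apply_moves(delta_pos=[[-0.1,0.2,3],[0,0,2],[0,0,0.9],[0,0,0]], twist=[0,0,0,0])

```text
t: 16.05
tool_pos: [0.6038, -0.2971, 0.1269]
orientation: [2.442, 1.973, 0.002]
force: [-0.1, -0.7, -0.2]
opening: 0.0461
gripper_force: 0.0
```

Call:
apply_moves(delta_pos=[[0,0,0],[0,0,0],[0,0,0],[0,0,0]], twist=[0,0,0,0], gripper=0.5, squeeze=60)

```text
t: 16.55
tool_pos: [0.6044, -0.2975, 0.1279]
orientation: [2.44, 1.973, 0.003]
force: [0.7, -1.0, 1.5]
opening: 0.0135
gripper_force: 60.0
```

```bash
python3 st.py
```

```text
16.55 [-0.5336  0.3967  1.3889  0.0004  1.3516 -0.3231] [ 0.6044 -0.2975  0.1279] 0.013480238803236651 59.993324875831604 [ 0.7133 -0.9628  1.5401] 
 [[ 0.2091  0.9779 -0.001 ]
 [ 0.9779 -0.2091  0.0043]
 [ 0.004  -0.0019 -1.    ]] 0.25246445805283435
```

Tray is gripped. Lift, carry across to the hopper, then line it up with the arm plane.

Call:
apply_moves(delta_pos=[[0,0,-1],[0,0,-3],[0,0,-5],[0,0,-6],[0,0,-6],[0,0,-4],[0,0,-2],[0,0,0]], twist=[0,0,0,0,0,0,0,0])

```text
t: 17.55
tool_pos: [0.6036, -0.2971, 0.3992]
orientation: [2.438, 1.972, 0.004]
force: [-0.0, -0.7, -8.4]
opening: 0.0136
gripper_force: 60.0
```

Call:
apply_moves(delta_pos=[[2,-0.4,0],[4,-0.8,0],[5.5,-1.2,0],[5.5,-1.2,0],[5.5,-1.2,0],[5.5,-1.2,0],[5.5,-1.2,0],[5.5,-1.2,0]], twist=[0,0,0,0,0,0,0,0])

```text
t: 18.55
tool_pos: [0.6013, 0.1045, 0.3944]
orientation: [2.442, 1.975, -0.002]
force: [1.1, -0.7, -8.3]
opening: 0.0135
gripper_force: 60.0
```

Call:
apply_moves(delta_pos=[[5.5,-1.2,0],[5,-1.1,0],[4,-0.8,0],[2.5,-0.5,0],[1,0,0],[0,0,0],[0,0,0],[0,0,0]], twist=[0,0,0,0,-0.14,-0.15,-0.15,-0.15])

```text
t: 19.55
tool_pos: [0.6049, 0.2851, 0.3952]
orientation: [1.756, 2.602, -0.002]
force: [-0.8, -0.3, -8.4]
opening: 0.0139
gripper_force: 60.0
```

```bash
python3 st.py; python3 - <<'E'
from h import *
C={n:cam(n) for n in('scene','side')}
a=cv2.resize(C['scene']['frame'][60:270,200:480],(400,300));b=cv2.resize(C['side']['frame'][60:270,140:420],(400,300))
cv2.imwrite('pics/m5.png',np.hstack([a,b])[:,:,::-1])
E
```

```text
19.55 [ 0.3652  0.3184  0.9991 -0.0028  1.8239 -0.0191] [0.6049 0.2851 0.3952] 0.013932357872359087 59.984620213508606 [-0.7979 -0.344  -8.3704] 
 [[-0.3743  0.9273 -0.0027]
 [ 0.9273  0.3743  0.0001]
 [ 0.0011 -0.0025 -1.    ]] 0.15716350460414577
```

View pics/m5.png

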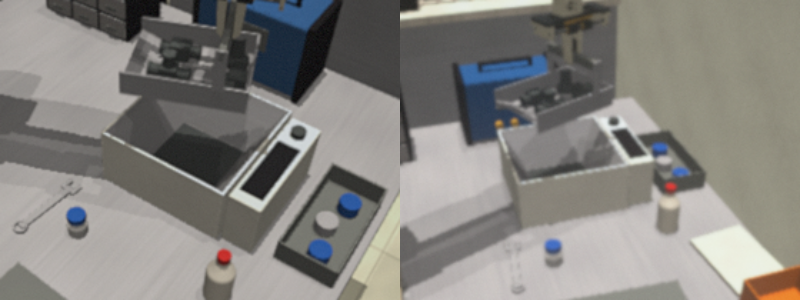

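The tray hangs level with all five aboard (force −8.4 N). Checking the clear space outward before tilting.

```bash
python3 - <<'E'
from h import *
import pickle
S=pickle.load(open('c0.pkl','rb'))['scene']
for p in((333,98),(410,127),(436,100)): print(plane(S,p,0)[:2])
for p in((506,140),): print('bench edge',plane(S,p,0)[:2])
E
```

```text
[0.33822684 0.63292741]
[0.65416225 0.65277889]
[0.66698333 0.86164239]
bench edge [0.96814185 0.8017204 ]
```

Call:
apply_moves(delta_pos=[[0,3,0],[0,4,0],[0,4,0],[0,4,0],[0,4,0],[0,4,0]], twist=[0,0,0,0,0,0])

```text
t: 20.4
tool_pos: [0.7676, 0.3476, 0.3653]
orientation: [1.761, 2.585, 0.031]
force: [1.2, -0.1, -10.0]
opening: 0.0135
gripper_force: 60.0
```

```bash
python3 st.py
```

```text
20.4 [ 0.3644  1.0365  0.0337  0.0001  2.0476 -0.0101] [0.7676 0.3476 0.3653] 0.013473068346727757 59.98876512050629 [  1.2154  -0.1472 -10.0384] 
 [[-0.3659  0.9307 -0.0002]
 [ 0.9304  0.3658  0.0238]
 [ 0.0222  0.0086 -0.9997]] 1.364896861077153
```

Call:
apply_moves(delta_pos=[[0,5,-3],[0,5,-3],[0,5,-3],[0,5,-3]], twist=[0,0,0,0])

```text
t: 20.9
tool_pos: [0.7997, 0.3536, 0.44]
orientation: [1.691, 2.495, 0.274]
force: [-1.1, 0.1, -7.5]
opening: 0.0137
gripper_force: 60.0
```

```bash
python3 st.py
```

```text
20.9 [ 0.353   0.9616  0.0224  0.0125  1.9432 -0.0204] [0.7997 0.3536 0.44  ] 0.013688645743010963 59.9903404712677 [-1.0544  0.0761 -7.4551] 
 [[-0.3708  0.9287  0.0061]
 [ 0.9079  0.3611  0.2129]
 [ 0.1955  0.0845 -0.9771]] 12.297956480262668
```

Call:
apply_moves(delta_pos=[[0,5,-2],[0,0,0],[0,0,0],[0,4,-1.5],[0,0,0],[0,0,0],[0,0,0],[0,0,0]], twist=[0,0,0,0,0,0,0,0])

```text
t: 21.9
tool_pos: [0.8165, 0.3577, 0.4529]
orientation: [1.668, 2.461, 0.351]
force: [0.1, -0.2, -7.6]
opening: 0.0137
gripper_force: 60.0
```

Call:
apply_moves(delta_pos=[[0,4,-1.5],[0,0,0],[0,0,0],[0,0,0],[0,4,-1],[0,0,0],[0,0,0],[0,0,0]], twist=[0,0,0,0,0,0,0,0])

```text
t: 22.9
tool_pos: [0.8318, 0.3616, 0.4674]
orientation: [1.644, 2.426, 0.423]
force: [0.2, -0.1, -8.0]
opening: 0.0139
gripper_force: 60.0
```

```bash
python3 st.py
```

```text
22.9 [ 0.3453  0.9414  0.0235  0.0223  1.8389 -0.0247] [0.8318 0.3616 0.4674] 0.013914989978502807 59.99050319194794 [ 0.2028 -0.0659 -7.9959] 
 [[-0.372   0.9282  0.0102]
 [ 0.8769  0.3478  0.3318]
 [ 0.3045  0.1324 -0.9433]] 19.38924895499865
```

Call:
apply_moves(delta_pos=[[0,4,-1],[0,0,0],[0,0,0],[0,0,0],[0,4,-0.5],[0,0,0],[0,0,0],[0,0,0]], twist=[0,0,0,0,0,0,0,0])

```text
t: 23.9
tool_pos: [0.8493, 0.3667, 0.4775]
orientation: [1.62, 2.391, 0.492]
force: [0.3, 0.5, -8.0]
opening: 0.0136
gripper_force: 60.0
```

```bash
cat >> st.py <<'E'
print('wt',M@s['wrist_torque'], 'tool-frame force',M@s['force'])
E
python3 st.py
```

```text
23.9 [ 0.3422  0.9382  0.0234  0.0267  1.7827 -0.0264] [0.8493 0.3667 0.4775] 0.013551820994741028 59.99076426029205 [ 0.2818  0.5169 -8.0007] 
 [[-0.3726  0.9279  0.0117]
 [ 0.8572  0.3394  0.3874]
 [ 0.3555  0.1544 -0.9219]] 22.80173938245731
wt [ 0.3984 -0.0784 -0.0813] tool-frame force [ 0.281  -2.6823  7.5554]
```

Call:
apply_moves(delta_pos=[[0,4,-0.5],[0,0,0],[0,0,0],[0,0,0],[0,4,0],[0,0,0],[0,0,0],[0,0,0]], twist=[0,0,0,0,0,0,0,0])

```text
t: 24.9
tool_pos: [0.8689, 0.3729, 0.4833]
orientation: [1.596, 2.354, 0.558]
force: [-0.6, 0.4, -6.9]
opening: 0.0136
gripper_force: 60.0
```

```bash
python3 st.py
```

```text
24.9 [ 0.3397  0.9418  0.0233  0.031   1.7207 -0.028 ] [0.8689 0.3729 0.4833] 0.013570864704978265 59.99048173427582 [-0.5751  0.383  -6.8676] 
 [[-0.3732  0.9277  0.0131]
 [ 0.8349  0.3297  0.4407]
 [ 0.4045  0.1754 -0.8975]] 26.163429424198124
wt [ 0.4213 -0.0583 -0.0391] tool-frame force [ 0.4798 -3.3807  5.9985]
```

Call:
apply_moves(delta_pos=[[0,4,0],[0,0,0],[0,0,0],[0,0,0],[0,4,0.5],[0,0,0],[0,0,0],[0,0,0]], twist=[0,0,0,0,0,0,0,0])

```text
t: 25.9
tool_pos: [0.8909, 0.3801, 0.485]
orientation: [1.57, 2.317, 0.622]
force: [-0.4, 0.1, -6.7]
opening: 0.0138
gripper_force: 60.0
```

```bash
python3 st.py
```

```text
25.9 [ 0.3377  0.9519  0.0232  0.035   1.6523 -0.0297] [0.8909 0.3801 0.485 ] 0.01379695603821491 59.99186396598816 [-0.4449  0.1056 -6.6751] 
 [[-0.3738  0.9274  0.0144]
 [ 0.8098  0.3188  0.4925]
 [ 0.4522  0.1957 -0.8702]] 29.519018070604343
wt [ 0.4969 -0.0599 -0.0603] tool-frame force [ 0.1684 -3.6141  5.6281]
```

```bash
python3 - <<'E'
from h import *
F=[]
for i in range(6):
    c=cam('scene'); F.append(robot.read_state()['force'])
import pickle;pickle.dump(c,open('c6.pkl','wb'))
print(np.mean(F,0),np.std(F,0))
# dark pixels projecting into tray floor area: report tray region columns
s=robot.read_state();M=Ro.from_rotvec(s['orientation']).as_matrix();T=s['tool_pos']
# tray pt (x,y,z)mm -> world ; tool y=tray x, tool x=tray y, tool z=-tray z, grasp pt 6mm ahead at (50,0,117)
def w(x,y,z): return T+M@(np.array([y,x-50,117+6-z])/1000)
f=c['frame'].max(2).astype(int)
for x in range(-125,105,10):
    print(x,[int(f[tuple(proj(c,w(x,y,6 if x>-85 else 6+(-85-x)*.466)).round().astype(int)[::-1])]) for y in range(-80,81,16)])
E
```

```text
[-0.17812551  0.25327233 -6.9345358 ] [0.67335664 0.49123421 0.38798752]
-125 [69, 125, 50, 37, 41, 43, 78, 121, 101, 122, 100]
-115 [75, 71, 94, 54, 47, 32, 37, 49, 58, 151, 139]
-105 [72, 72, 118, 50, 43, 39, 36, 50, 61, 147, 153]
-95 [73, 72, 71, 71, 69, 42, 43, 38, 70, 134, 112]
-85 [74, 74, 70, 105, 79, 54, 41, 45, 40, 36, 64]
-75 [76, 70, 69, 96, 74, 37, 36, 37, 34, 43, 34]
-65 [72, 72, 70, 97, 66, 40, 44, 44, 40, 41, 44]
-55 [75, 71, 67, 85, 46, 46, 39, 41, 42, 63, 48]
-45 [73, 73, 73, 99, 48, 58, 78, 103, 55, 69, 74]
-35 [73, 71, 73, 98, 76, 71, 71, 127, 119, 140, 102]
-25 [74, 71, 72, 114, 71, 69, 73, 128, 129, 143, 98]
-15 [70, 74, 71, 106, 69, 72, 78, 77, 79, 79, 67]
-5 [74, 71, 71, 102, 76, 79, 78, 81, 79, 82, 72]
5 [72, 74, 74, 87, 94, 78, 87, 113, 124, 114, 91]
15 [71, 67, 70, 92, 95, 78, 78, 138, 135, 156, 104]
25 [69, 67, 70, 115, 96, 77, 77, 138, 133, 155, 103]
35 [66, 69, 67, 97, 73, 70, 71, 71, 68, 64, 113]
45 [70, 68, 75, 72, 72, 74, 73, 71, 58, 65, 114]
55 [71, 66, 72, 67, 66, 88, 89, 136, 130, 154, 99]
65 [67, 71, 68, 149, 145, 144, 145, 147, 148, 146, 92]
75 [73, 70, 68, 141, 141, 140, 137, 135, 130, 133, 112]
85 [69, 70, 69, 99, 69, 68, 68, 68, 69, 67, 66]
95 [72, 68, 71, 103, 68, 70, 69, 68, 70, 68, 70]
```

```bash
python3 - <<'E'
from h import *
import pickle
C0=pickle.load(open('c0.pkl','rb'));np.set_printoptions(precision=3,suppress=True)
N={'scene':pickle.load(open('c6.pkl','rb')),'side':cam('side')}
N['wrist']=cam('wrist');pickle.dump(N,open('c7.pkl','wb'))
for n in('scene','side'):
    c=N[n];g=cv2.GaussianBlur(c['frame'],(3,3),0).max(2);g0=cv2.GaussianBlur(C0[n]['frame'],(3,3),0).max(2)
    m=((g<62)&(g0>85)).astype(np.uint8)
    k,l,st,ce=cv2.connectedComponentsWithStats(m)
    for i in range(1,k):
        if st[i,4]>=25: print(n,st[i],'z0',plane(c,ce[i],0.01)[:2],'z.16',plane(c,ce[i],.16)[:2],int(g[l==i].mean()))
s=robot.read_state();M=Ro.from_rotvec(s['orientation']).as_matrix();T=s['tool_pos']
w=lambda x,y,z:T+M@(np.array([y,x-50,123-z])/1000)
c=N['wrist'];f=c['frame'].max(2)
for x in range(-125,105,8):
    r=''
    for y in range(-84,85,6):
        p=proj(c,w(x,y,6 if x>-85 else 6+(-85-x)*.466)).round().astype(int)
        r+= ('#' if f[p[1],p[0]]<55 else '+' if f[p[1],p[0]]<80 else '.') if 0<=p[0]<560 and 0<=p[1]<420 else ' '
    print(f'{x:5d}',r)
for n in('scene','side'): print(n,'tray corners',[proj(N[n],w(x,y,20)).round() for x in(-128,105) for y in(-88,88)])
E
```

```text
scene [469   0   9   5  27] z0 [0.496 1.793] z.16 [0.572 1.441] 48
scene [479   0   9   6  31] z0 [0.534 1.829] z.16 [0.605 1.471] 54
scene [486   0  11  11  70] z0 [0.59  1.825] z.16 [0.652 1.468] 31
scene [517  10  16  14  80] z0 [0.77  1.839] z.16 [0.805 1.48 ] 46
scene [90 81 13  7 67] z0 [-0.511  0.158] z.16 [-0.284  0.05 ] 48
scene [ 90  94  17  17 114] z0 [-0.397  0.09 ] z.16 [-0.187 -0.008] 48
scene [422 110  43  21 394] z0 [0.727 0.739] z.16 [0.769 0.545] 44
scene [375 140  21  19 216] z0 [0.637 0.488] z.16 [0.692 0.331] 46
scene [413 187  53  30 574] z0 [0.882 0.372] z.16 [0.901 0.233] 55
side [305  19  35  14 132] z0 [2.13  3.133] z.16 [1.812 2.435] 56
side [18 29  8 24 46] z0 [-1.038  3.875] z.16 [-0.822  3.053] 51
side [  89   35   47   37 1113] z0 [-0.068  2.853] z.16 [-0.016  2.203] 53
side [297  43  21  12 146] z0 [1.591 2.273] z.16 [1.364 1.72 ] 52
side [319  43   7   7  32] z0 [1.745 2.296] z.16 [1.492 1.74 ] 54
side [301  87  19  23 202] z0 [1.157 1.143] z.16 [1.003 0.782] 57
side [158  93  24  13 128] z0 [0.346 1.409] z.16 [0.328 1.002] 60
side [126 119  21  44 20
[... 798 characters left out ...]
.........................
    3 ##...........................
   11 ##...........................
   19 ##...........................
   27 .............................
   35 #######+.....................
   43 +++++++++++++................
   51 +++++++++++++................
   59 +#++++++.....................
   67 #+...........................
   75 .............................
   83 ##...........................
   91 ##...........................
   99 ##+..........................
scene tray corners [array([430., 143.]), array([432.,  99.]), array([532., 121.]), array([523.,  76.])]
side tray corners [array([320., 116.]), array([289., 101.]), array([359.,  75.]), array([326.,  64.])]
```

```bash
python3 - <<'E'
from h import *
import pickle
C0=pickle.load(open('c0.pkl','rb'));N=pickle.load(open('c7.pkl','rb'));np.set_printoptions(linewidth=200)
c=N['scene'];print(c['frame'][150,378:394:3],'before',C0['scene']['frame'][150,378:394:3])
print(c['frame'].max(2)[128:200:4,340:436:4]);print(C0['scene']['frame'].max(2)[128:200:4,340:436:4])
for z in(.06,.11,.15,.17):
    X=plane(c,(385,150),z);p=proj(N['side'],X).round().astype(int);print(z,X,p,N['side']['frame'][p[1]-6:p[1]+7:3,p[0]-9:p[0]+10:3].max(2).tolist())
E
```

```text
[[ 32  34  30]
 [ 38  40  38]
 [ 38  39  39]
 [ 45  47  45]
 [ 51  51  50]
 [108 108 100]] before [[121 117 116]
 [122 119 117]
 [120 118 115]
 [114 112 108]
 [108 105 101]
 [197 201 204]]
[[123 121 122 125 124 124 121 122 116 108 184 170 160 162 151  77  23  14 103 160 171 175 156  37]
 [123 121 122 122 123 114 112 109 107 111 108 109 147 176 161 165 128  92 155 173 168 171 171 114]
 [123 115 113 110 110 110 111 108 111 109 110 110 110 106 132 191 173 176 176 168 172 171 125  69]
 [111 111 110 111 109 111 110 111 110 112 114 106  54  48  80 167 150 176 168 169 170 170 168  72]
 [110 108 110 110 108 108 112 119 121 123 105  54  46  43  92 103 213 196 169 169 170 166 169  84]
 [109 110 111 108 121 122 121 120 121 108  39  43  52  55 125 193 182  96 176 208 172 173 170 143]
 [ 82 106 108 107 122 122 121 122 124  38  43  40  42  94 135 187  69  44  37 201 194 136 171 173]
 [ 76  75  80 108 122 120 121 123 124  68  48  40 110  94 130 130  78  37  55 134 183 168 175 171]
 [ 78  73  76  74  85 127 121 121 121 116  64 200  95 102  27 105 130 121 110 110  88 175 175 175]
 [ 77  72  74  78  8
[... 2844 characters left out ...]
, [151, 151, 151, 147, 138, 107, 87]]
0.11 [0.67704327 0.37700501 0.11      ] [273 154] [[136, 133, 108, 69, 74, 146, 197], [145, 132, 76, 64, 66, 86, 149], [151, 129, 66, 63, 61, 86, 131], [149, 133, 70, 60, 63, 103, 131], [147, 140, 71, 60, 73, 116, 137]]
0.15 [0.69165731 0.33542638 0.15      ] [279 149] [[155, 137, 164, 200, 228, 198, 88], [126, 86, 94, 178, 230, 189, 68], [95, 65, 72, 117, 160, 154, 129], [73, 65, 68, 85, 151, 158, 92], [68, 62, 62, 91, 128, 190, 195]]
0.17 [0.69896432 0.31463707 0.17      ] [283 147] [[192, 200, 199, 198, 181, 156, 163], [110, 159, 218, 232, 137, 65, 90], [74, 98, 193, 226, 139, 88, 101], [66, 78, 107, 151, 137, 112, 94], [59, 68, 96, 169, 156, 88, 51]]
```

Dark pixels show every fitting has slid to the lip and the rest of the floor is empty. Next, bring the lip over the hopper gently.

Call:
apply_moves(delta_pos=[[0,-1.5,0.3],[0.5,-3.5,0.8],[0.5,-4.5,1],[0.5,-4.5,1],[0.5,-3.5,0.9],[0,-2,0.5],[0,-1.4,0.3]], twist=[0,0,0,0,0,0,0])

```text
t: 27.18
tool_pos: [0.7461, 0.344, 0.3496]
orientation: [1.571, 2.318, 0.621]
force: [0.6, 0.0, -6.4]
opening: 0.0135
gripper_force: 60.0
```

```bash
python3 st.py
```

```text
27.175 [ 0.3592  0.2458  1.2493  0.0271  1.1331 -0.0254] [0.7461 0.344  0.3496] 0.01354662880842865 59.99087333679199 [ 0.5914  0.0254 -6.3527] 
 [[-0.374   0.9273  0.0145]
 [ 0.8103  0.3191  0.4914]
 [ 0.4511  0.1955 -0.8708]] 29.44943408565978
wt [ 0.4258 -0.0723 -0.0462] tool-frame force [-0.2896 -2.6346  5.8036]
```

Call:
apply_moves(delta_pos=[[0,-5.2,-2.9],[0,-4,-2.2],[0,5.2,2.9],[0,4,2.2],[0,-5.2,-2.9],[0,-4,-2.2],[0,5.2,2.9],[0,4,2.2]], twist=[0,0,0,0,0,0,0,0])

```text
t: 28.18
tool_pos: [0.747, 0.3442, 0.3536]
orientation: [1.569, 2.314, 0.627]
force: [1.5, 0.1, -1.9]
opening: 0.0139
gripper_force: 60.0
```

Call:
apply_moves(delta_pos=[[0,0,0],[0,0,0]], twist=[0,0])

```text
t: 28.42
tool_pos: [0.7474, 0.3444, 0.3515]
orientation: [1.57, 2.316, 0.623]
force: [-0.8, 0.3, -3.0]
opening: 0.0133
gripper_force: 60.0
```

```bash
python3 st.py; cat > trayview.py <<'E'
from h import *
import pickle
F=[];
for i in range(3): c=cam('wrist');F.append(robot.read_state()['force'][2])
print('Fz',np.mean(F));pickle.dump(c,open('cw.pkl','wb'))
s=robot.read_state();M=Ro.from_rotvec(s['orientation']).as_matrix();T=s['tool_pos']
w=lambda x,y,z:T+M@(np.array([y,x-50,123-z])/1000)
f=c['frame'].max(2)
for x in range(-129,20,8):
    r=''
    for y in range(-84,85,6):
        p=proj(c,w(x,y,6 if x>-85 else 6+(-85-x)*.466)).round().astype(int)
        r+= ('#' if f[p[1],p[0]]<55 else '+' if f[p[1],p[0]]<80 else '.') if 0<=p[0]<560 and 0<=p[1]<420 else ' '
    print(f'{x:5d}',r)
E
python3 trayview.py
```

```text
28.425 [ 0.359   0.2478  1.2443  0.0271  1.1341 -0.0255] [0.7474 0.3444 0.3515] 0.01331866892003039 59.994415640830994 [-0.7535  0.3169 -2.9748] 
 [[-0.3739  0.9274  0.0144]
 [ 0.8094  0.3187  0.4933]
 [ 0.4529  0.1961 -0.8697]] 29.571499320984458
wt [ 0.4469 -0.0859 -0.0584] tool-frame force [ 0.5327 -1.9764  2.3082]
Fz -2.9081885145472537
 -129 ..............+#########+++..
 -121 ............+.++.............
 -113 ..............++.............
 -105 .............+++.............
  -97 .............++..............
  -89 ..............+..............
  -81 .............+++.............
  -73 ##...........++..............
  -65 ##..........+.++.............
  -57 ##...........+...............
  -49 ##...........+++.............
  -41 ##.............+.+...........
  -33 ##............++.............
  -25 ##...........+...............
  -17 ##..++++++++++.+............+
   -9 ##...++..+.+.+.+............+
   -1 ##...........................
    7 ##+..........................
   15 ##+..+.......................
```

The tray is empty: Fz is −2.9 N and the lip is clear. Raise it and turn it sideways, so it clears the robot base when I untilt at the inner limit.

Call:
apply_moves(delta_pos=[[0,2.4,-4.3],[0,2.4,-4.3],[0,1,-2],[0,0,0],[0,0,0],[0,0,0],[0,0,0],[0,0,0]], twist=[0,0,0,-0.175,-0.175,-0.175,-0.175,-0.175])

```text
t: 29.58
tool_pos: [0.7458, 0.3419, 0.4728]
orientation: [0.415, 2.648, 0.379]
force: [-0.1, 0.1, -2.7]
opening: 0.0137
gripper_force: 60.0
```

Call:
apply_moves(delta_pos=[[0,0,0],[0,0,0],[0,0,0],[0,0,0],[5,0,-2.9],[5,0,-2.9],[5,0,-2.9],[5,0,-2.9]], twist=[-0.175,-0.175,-0.175,-0.175,0,0,0,0])

```text
t: 30.58
tool_pos: [0.53, 0.254, 0.475]
orientation: [-0.502, 2.584, 0.15]
force: [0.2, 0.9, -2.2]
opening: 0.0136
gripper_force: 60.0
```

```bash
python3 st.py
```

```text
30.575 [ 0.3389 -0.3703  1.6146  0.0351  1.3809 -1.613 ] [0.53  0.254 0.475] 0.013553284953696587 59.996126890182495 [ 0.2363  0.8721 -2.2424] 
 [[-0.8072 -0.3223 -0.4946]
 [-0.3773  0.926   0.0124]
 [ 0.454   0.1966 -0.8691]] 29.650800563992973
wt [-0.1088  0.5057  0.0377] tool-frame force [0.6372 0.6906 2.2275]
```

Call:
apply_moves(delta_pos=[[5,0,-2.9],[5,0,-2.9],[5,0,-2.9],[5,0,-2.9],[5,0,-2.9],[5,0,-2.8],[5.2,0,-2.6],[5.2,0,-2.4]], twist=[0,0,0,0,0,0,0,0])

```text
t: 31.58
tool_pos: [0.2009, 0.1712, 0.5692]
orientation: [-0.511, 2.724, 0.055]
force: [-0.7, 1.3, -3.7]
opening: 0.0134
gripper_force: 60.0
```

```bash
python3 st.py
```

```text
31.575 [ 0.7087 -0.893   1.6777 -0.1635  2.0099 -1.3289] [0.2009 0.1712 0.5692] 0.013366782983046398 59.99803841114044 [-0.6954  1.3092 -3.7449] 
 [[-0.8668 -0.3432 -0.3617]
 [-0.3574  0.9335 -0.0292]
 [ 0.3476  0.104  -0.9318]] 21.275094358373735
wt [-0.2413  0.3415  0.0999] tool-frame force [1.5079 1.58   3.3841]
```

Call:
apply_moves(delta_pos=[[-1.3,-1.2,5],[-1.3,-1.2,5],[-1.3,-1.2,5],[-1.3,-1.2,5],[-1.5,-1.1,5.3],[0,0,0]], twist=[0,0,0,0,0,0])

```text
t: 32.33
tool_pos: [0.3725, 0.1699, 0.3582]
orientation: [-0.514, 2.737, 0.047]
force: [-0.4, -0.0, -3.0]
opening: 0.0137
gripper_force: 60.0
```

```bash
python3 st.py
```

```text
32.325 [ 0.3128 -0.7909  2.0508 -0.0118  1.5239 -1.6305] [0.3725 0.1699 0.3582] 0.013675252457343431 59.95540201663971 [-0.4077 -0.0176 -2.9728] 
 [[-0.8713 -0.3451 -0.3489]
 [-0.3569  0.9336 -0.0321]
 [ 0.3368  0.0965 -0.9366]] 20.509191474183343
wt [-0.1741  0.3984  0.1119] tool-frame force [1.3985 0.2247 2.6454]
```

Call:
apply_moves(delta_pos=[[5.7,0.4,-1.6],[5.7,0.4,-1.6],[5.8,0.3,-1.2],[5.8,0.3,-1]], twist=[0,0,0,0])

```text
t: 32.83
tool_pos: [0.2518, 0.1851, 0.3836]
orientation: [-0.523, 2.854, -0.042]
force: [1.4, 0.5, -2.9]
opening: 0.0137
gripper_force: 60.0
```

```bash
python3 st.py
```

```text
32.825 [ 0.6107 -0.893   2.0309 -0.1284  1.7952 -1.3643] [0.2518 0.1851 0.3836] 0.01368355779915457 59.99809920787811 [ 1.4261  0.5203 -2.8591] 
 [[-0.9074 -0.3529 -0.2281]
 [-0.346   0.9355 -0.0709]
 [ 0.2385  0.0146 -0.971 ]] 13.821393515566351
wt [-0.2646  0.1231  0.0448] tool-frame force [-0.8255  0.1961  3.1239]
```

Call:
apply_moves(delta_pos=[[-0.6,-4.2,2.1],[-0.6,-4.2,2.1],[-0.6,-4.1,2.2],[5.8,0.8,-1.2],[5.8,0.8,-1.2],[5.8,0.8,-1]], twist=[0,0,0,0,0,0])

```text
t: 33.58
tool_pos: [0.2714, 0.0815, 0.3709]
orientation: [-0.539, 2.981, -0.078]
force: [0.6, -0.1, -3.7]
opening: 0.0137
gripper_force: 60.0
```

```bash
python3 st.py
```

```text
33.575 [ 0.1739 -0.893   2.0404 -0.0533  1.8825 -1.7739] [0.2714 0.0815 0.3709] 0.01374321894633514 59.99491631984711 [ 0.561  -0.0605 -3.7323] 
 [[-0.9308 -0.3518 -0.0998]
 [-0.3461  0.9356 -0.0702]
 [ 0.118  -0.0308 -0.9925]] 7.005666284615698
wt [-0.2581 -0.0643  0.0031] tool-frame force [-0.1285  0.0111  3.7725]
```

Call:
apply_moves(delta_pos=[[1.1,-4.9,0.2],[1.1,-4.8,0.2],[5.4,2.2,-0.6],[5.4,2.2,-0.6]], twist=[0,0,0,0])

```text
t: 34.08
tool_pos: [0.2489, -0.0145, 0.4013]
orientation: [-0.548, 3.062, -0.056]
force: [0.2, -0.2, -3.0]
opening: 0.0134
gripper_force: 60.0
```

```bash
python3 st.py
```

```text
34.075 [-0.2355 -0.893   1.9782 -0.0228  2.0143 -2.1709] [ 0.2489 -0.0145  0.4013] 0.01335312721878831 59.99558687210083 [ 0.1957 -0.1987 -2.969 ] 
 [[-0.9374 -0.3474 -0.0234]
 [-0.3463  0.9372 -0.0404]
 [ 0.036  -0.0298 -0.9989]] 2.6785524180831795
wt [-0.2146 -0.1614 -0.0548] tool-frame force [-0.0448 -0.134   2.9787]
```

Tool is within 2.7° of vertical. Now carry the empty tray back over the mat.

Call:
apply_moves(delta_pos=[[-2.9,-4.8,0.3],[-2.9,-4.8,0.3],[-2.9,-4.8,0.3],[-2.9,-4.9,0.3],[-2.9,-4.9,0.3],[-2.9,-4.9,0.2],[-3,-4.9,0.2],[-3,-4.9,0.2]], twist=[0,0,0,0,0,0,0,0])

```text
t: 35.08
tool_pos: [0.6073, -0.2973, 0.4035]
orientation: [-0.553, 3.057, -0.06]
force: [1.3, -0.4, -1.7]
opening: 0.0137
gripper_force: 60.0
```

Call:
apply_moves(delta_pos=[[0,0,2],[0,0,2],[0,0,2],[0,0,2],[0,0,2],[0,0,2],[0,0,2],[0,0,2]], twist=[0.178,0.178,0.178,0.178,0.178,0.178,0.178,0.178])

```text
t: 36.08
tool_pos: [0.6124, -0.3013, 0.2431]
orientation: [1.578, 2.658, -0.011]
force: [0.1, 0.1, -3.5]
opening: 0.0133
gripper_force: 60.0
```

Call:
apply_moves(delta_pos=[[0,0,0],[0,0,0],[0,0,0],[0,0,0],[0,0,0]], twist=[0.178,0.178,0.178,0.178,0])

```text
t: 36.7
tool_pos: [0.6123, -0.3013, 0.2432]
orientation: [2.399, 1.95, 0.017]
force: [0.0, 0.5, -3.5]
opening: 0.0137
gripper_force: 60.0
```

```bash
python3 st.py
```

```text
36.7 [-0.5286  0.3062  1.2885 -0.0074  1.4966 -0.3224] [ 0.6123 -0.3013  0.2432] 0.013663493192809273 59.990771412849426 [ 0.027   0.5158 -3.4559] 
 [[ 0.2048  0.9785 -0.0229]
 [ 0.978  -0.2037  0.0453]
 [ 0.0396 -0.0317 -0.9987]] 2.9071137929959816
wt [-0.138   0.0187 -0.0081] tool-frame force [ 0.5894 -0.2351  3.4361]
```

Call:
apply_moves(delta_pos=[[0,0,3],[0,0,4],[0,0,2],[0,0,1],[0,0,0.5],[0,0,0]], twist=[0,0,0,0,0,0])

```text
t: 37.45
tool_pos: [0.6157, -0.3048, 0.1366]
orientation: [2.402, 1.95, 0.015]
force: [-0.1, 0.6, -3.1]
opening: 0.0139
gripper_force: 60.0
```

Call:
apply_moves(delta_pos=[[0,0,0.3],[0,0,0.2],[0,0,0]], twist=[0,0,0])

```text
t: 37.83
tool_pos: [0.6168, -0.3055, 0.1328]
orientation: [2.401, 1.948, 0.017]
force: [2.3, -1.2, 5.8]
opening: 0.0136
gripper_force: 60.0
```

Call:
apply_moves(delta_pos=[[0,0,0.2],[0,0,0]], twist=[0,0], squeeze=10)

```text
t: 38.08
tool_pos: [0.6155, -0.3047, 0.1283]
orientation: [2.404, 1.951, 0.015]
force: [1.3, -0.5, 0.6]
opening: 0.0145
gripper_force: 10.0
```

Call:
apply_moves(delta_pos=[[0,0,0],[0,0,0],[0,0,0],[0,0,-1],[0,0,-3],[0,0,-5],[0,0,-6],[0,0,0]], twist=[0,0,0,0,0,0,0,0], gripper=4.5)

```text
t: 39.08
tool_pos: [0.6125, -0.3016, 0.2874]
orientation: [2.394, 1.943, 0.021]
force: [1.0, -0.7, 0.0]
opening: 0.0451
gripper_force: 0.0
```

```bash
python3 st.py; python3 - <<'E'
from h import *
import pickle
C0=pickle.load(open('c0.pkl','rb'));C={n:cam(n) for n in('scene','side','wrist')};pickle.dump(C,open('c8.pkl','wb'))
for n in('scene','side'):
    c=C[n];g=cv2.GaussianBlur(c['frame'],(3,3),0).max(2);g0=cv2.GaussianBlur(C0[n]['frame'],(3,3),0).max(2)
    for nm,m in(('new dark',(g<62)&(g0>70)),):
        k,l,st,ce=cv2.connectedComponentsWithStats(m.astype(np.uint8))
        for i in range(1,k):
            if st[i,4]>=12: print(n,nm,st[i],'z.03',plane(c,ce[i],.03)[:2],int(g[l==i].mean()))
# hopper bottom map from scene and side
for n in('scene','side'):
    c=C[n]
    print(n)
    for y in np.arange(.42,.14,-.0125):
        r=''
        for x in np.arange(.43,.72,.008):
            p=proj(c,(x,y,.05)).round().astype(int);v=c['frame'][p[1],p[0]].max();r+='#' if v<48 else '+' if v<65 else '.'
        print(r)
E
```

```text
39.075 [-0.5288  0.2868  1.2322 -0.0074  1.5635 -0.3216] [ 0.6125 -0.3016  0.2874] 0.04507340432768087 0.0 [ 0.9586 -0.695   0.0394] 
 [[ 0.2065  0.9781 -0.0256]
 [ 0.9773 -0.2049  0.0536]
 [ 0.0472 -0.0361 -0.9982]] 3.4075491906360247
wt [-0.0621 -0.0313 -0.0277] tool-frame force [-0.4829  1.0813  0.0311]
scene new dark [44  9  3 10 16] z.03 [-1.30091928  0.39959761] 50
scene new dark [ 98 102   4   4  12] z.03 [-0.359757    0.06842856] 59
scene new dark [215 127   3  13  28] z.03 [0.1366426  0.19320291] 55
scene new dark [330 148  11   8  49] z.03 [0.5175654 0.3529972] 49
scene new dark [309 152  21  17 130] z.03 [0.50385544 0.28762794] 49
scene new dark [333 163  19   8 123] z.03 [0.57040537 0.31184448] 46
scene new dark [203 168  12  19 128] z.03 [0.25254877 0.02702994] 46
scene new dark [314 170  16   7  73] z.03 [0.5356936  0.25359108] 46
scene new dark [329 177  25  13  92] z.03 [0.61014407 0.25027008] 47
scene new dark [ 159  201   86   77 2287] z.03 [ 0.41577545 -0.16066591] 43
scene new dark [201 284  49  39 189] z.03 [ 0.5839067  -0.26426585] 55
side new dark [17 30 10 27 
[... 1648 characters left out ...]
................
.....................................
.....................................
.....................................
.....................................
.....................................
.....................................
.....................................
.....................................
.....................................
.....................................
.....................................
.....................................
.....................................
.....................................
.....................................
.....................................
..................................+++
................................+..++
```

```bash
python3 - <<'E'
from h import *
import pickle
np.set_printoptions(linewidth=220)
C0=pickle.load(open('c0.pkl','rb'));C=pickle.load(open('c8.pkl','rb'))
for n,(y0,y1,x0,x1) in(('side',(154,200,300,356)),('scene',(175,260,392,476))):
    st=3 if n=='side' else 5
    for c in(C0,C): print(n);print(cv2.blur(c[n]['frame'],(3,3)).max(2)[y0:y1:st,x0:x1:st])
c=C['scene'];print(proj(c,(.906,.289,.03)),proj(c,(.77,.186,.02)))
f=C['scene']['frame']
for y in range(140,192,2): print(''.join('#' if v<50 else '+' if v<62 else '.' for v in f[y,300:365].max(1)))
E
```

```text
side
[[ 90 188 164 128 116 102  94  87  81  79 111 150 153 153 153 154 156 157 156]
 [ 66 107 155  94  81  81  82  81  81  78  80 122 152 153 152 154 156 156 157]
 [ 66  69 130 145  88  88 138 156 140  95  75  79 122 151 154 154 155 155 157]
 [ 66  66  72 147 146 126 178 199 194 145  92  74  81 125 153 154 156 156 156]
 [ 79  66  67  86 169 144 111 130 128 127 132  89  74  87 137 153 155 155 157]
 [154 117 140 168 208 209 124 150 165 167 153 123  83  74  90 137 154 156 157]
 [231 235 238 235 229 211 161 193 210 206 168 146 119  81  74  92 138 155 157]
 [190 184 170 157 148 143 124 126 146 139 136 146 139 109  79  76 101 147 158]
 [140 138 139 138 138 135 108 106 107 106 138 187 192 174 110  80  81 111 152]
 [144 140 140 139 138 135  92 104 132 136 142 183 194 180 139  95  96  91 132]
 [141 141 140 139 139 132  89  80 116 129 108 103 106  94  88  85  85  87 135]
 [141 141 141 140 139 136  99  76  87 128 130  95  84  85  84  85  84  94 157]
 [139 140 141 140 139 150 159  93  98 203 222 143  86  86  87  94  99 125 196]
 [136 139 139 139 141 157 201 146  94 133 151 124 121 137 159 176 18
[... 4939 characters left out ...]
++.......+++++++++......................
...............+#############+..+................................
...................+########+....................................
.......................+##++.....................................
............................##++++..............+................
...............................+######++.........................
...................................+########++........+..........
.......................................########+.....#...........
...........................................+######+##............
...............................................#####.............
.................................................................
```

The scene view shows five separate dark pieces inside the hopper, nothing new elsewhere, and the tray set down at its original handle height. Handing in.

```bash
python3 -c "
from plant import robot
print(robot.close_job())"
```

```text
the job is handed in; nothing more can be done
None
```

I've handed in the job at about 39 s of the 72 s limit: all five fittings were tipped into the washer's hopper, and the empty tray was set gently back on its mat. The final check was numeric, from camera images and force readings, and the hand-in returned no verdict.

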